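# Seat the mirror mount on its kinematic base

## Robot

A 6-joint arm with a two-finger parallel gripper is mounted at the origin on the work surface; the furniture and walls round the work are solid. World frame = base frame: x ahead of the robot, y to its left, z up, the work surface at z = 0. Lengths are in m, angles in degrees, forces in N, time in s.
With the tool pointing down it reaches from about 0.35 to 0.875 m from the base axis. Payload 4.2 kg.
Tool frame: the origin (TCP) lies on the centre line of the jaws, within the pads' length; the fingertips stand 19 mm ahead of it and the grasp point (between the pads) is the TCP; z points along the fingers, y is the line along which they close (so a half turn about z gives the same grasp; the last joint's range is limited). The gripper opens to 87 mm and grips with 3 to 60 N. Pads are 19 mm wide; open, the fingers measure 117 mm over their backs; the gripper's body (75 mm by 190 mm) begins 51 mm behind the grasp point.
Start: joints at [-56.287, 22.042, 0.453, 0, -68.411, -14.817], TCP at [0.202, -0.591, 0.242] pointing down, gripper open.
Joint ranges: [-179.83, 179.83], [-69.29, 118.12], [-61.27, 80.66], [-181.25, 117.63], [-171.15, -9.14], [-177.46, 177.46]. Speed limits (degrees/s): [159.86, 159.86, 180, 180, 180, 180].

## Interface

Orientations are given as a 3x3 rotation matrix whose columns are the frame's x, y, z axes.
In Python, from station import sense, capture, finish_job, search_frame, masks_of gives the robot as it stands.
- The arm moves only by the tool drive_tool, never from a script. Its argument "rows" is a list of rows, each a list of 7 numbers: the opening in per cent of the stroke, from 0 (shut) to 100 (fully open), then the shift along the world's x, y, z in mm, then the turn, a rotation vector about the world's x, y, z in rad. In form: [[fingers, dx, dy, dz, wx, wy, wz], ...]. A call has 1 to 5 rows; each row shifts and turns the commanded pose from where the row before left it; what a row does not reach is not made up. A row lasts 1/12 s, in which the tool goes at most 41.7 mm and 7.16 degrees, less where a joint would pass 70% of its speed; a pose out of reach is approached as far as the arm can. A call is refused whole if a number of a shift passes 41.7 or a number of a turn 0.125, either way. A call with a gripper value outside its range is refused whole. The fingers move at their own pace and stop on an object; the grip force is fixed at half the most. Time passes only in rows, so rows that do not move let the fingers close. It gives the time, the measured TCP pose, the force, the opening and the grip force at its end, in the units of the state.
- sense(): the state, without advancing time (a new reading comes with each control period).
- capture(name): name is "side" or "top" or "wrist"; returns a dict with "frame" (420x560x3 uint8, red, green, blue), "z_map" (420x560 float32, m along the optical axis (not along the pixel's ray), 0 where there is no reading), "fx", "fy", "cx", "cy" (pixels), "R" (3x3) and "t" (3): a world point X has camera coordinates R X + t; the wrist camera has in their place "T_tool_cam" (4x4, takes a point from camera to tool coordinates, whose origin is the TCP and whose axes are the flange's). Camera axes: x right, y down, z forward; pixel columns grow to the right and rows downward; lengths in m; the calibration is good to about 2 mm. A picture is of the moment at which its call begins: read the wrist's pose just before it.
- finish_job(): hands the job in; it is judged then, once.
Trained networks look in a picture, given as the dict that the camera call returned (one of the last four; its "shot" number tells which), for a name from the list of things; names that differ only in an ending like _2 or _b are one class to them, and where a whole thing is asked for, a point or a joint stands for the part that bears it (a point fixed in the world has none). Each returns a list of dicts, best first, with "p" (0 to 1); they miss things now and then, are a little off and sometimes report something else, mostly with a low value. They report only what shows in the picture. A call takes as long as a camera call.
- search_frame(label, picture): "xy" ([column, row] in pixels, amid what is visible of it).
- masks_of(label, picture): "region" (420x560 bool, what is visible of it) and "xy" ([column, row] in pixels, amid what is visible of it).
The state is a dict: "time_s": time; "joints": joint angles; "joint_velocities": joint speeds; "effort": joint torques, N m; "tcp_pos": TCP position; "ee_rot": TCP orientation; "wrist_force": force on the tool from outside, world axes, zero at the start; "moment": the same for the moment, N m; "gripper_width": opening from 0.0 (shut) to 1.0 (fully open); "gripper_force": force on a finger pad.
Only numpy, scipy, OpenCV 4.12 (cv2) and the standard library are available. Lean on these libraries where they do the work, as an engineer would, in place of code of your own. Each camera call takes 0.05 s, during which the arm holds its last target. There are 200 camera calls.

## Task

Put the square mirror mount back on its kinematic base: pick it up, lower it and keep hold of it until its three ball feet are down in their seats, the single foot under the narrow end of its T-shaped plate in the round cone cup and the other two in the V-groove and on the flat pad. Let go of it there, fully seated and level, and leave the round lens holder where it stands.

Things in the scene. Friction and masses are not known exactly. Their poses are not given: they have to be found in the camera images.
- mirror_centre (a point): Centre of the loose mirror mount's upright square aluminium frame, 44 mm wide (y), 18 thick (x), 54 tall, 0.35 kg; grip its two sides across y. z up, +x to the narrow end of the T-shaped plate (8 mm thick, top 27 mm below this point, x -42 to 56, y +-52 mm). Slippery 14 mm ball feet at (x, y) = (42, 0), (-30, 38), (-30, -38) mm, their undersides 54 mm below this point. Mirror on the -x face.
- kinematic_base: Fixed dark steel plate 130 x 136 x 10 mm; origin on its underside, z up, +x to the cone cup. Seats at (x, y): cone cup (42, 0), V-groove block (-30, 38), flat pad (-30, -38) mm. Cup and groove: 45-degree mouths 32 mm wide, tops 29 mm up; pad top 16 mm up. Mount home: mirror_centre 70 mm straight above this origin, axes parallel. Seats draw the balls in from about 8 mm off.
- lens_centre (a point): Bystander, leave alone: centre of the round ring (54 mm across, 14 mm thick, glass faces) of the loose lens holder, which stands on a short post and a flat dark 80 x 80 x 10 mm plate without ball feet; this point is 56 mm above the bench.

How it is judged:
By the outcome, as a careful person would: the job done as asked, in the order asked, and still so for the second after the job is handed in, with the robot touching nothing.
It also fails if it takes over 48 s, if anything falls off the work surface, if the arm or the gripper's body presses on something with over 40 N, if the wrist force passes 120 N, or if a joint passes its speed limit or range.

## Working session

There is one attempt and no reset: what is moved stays moved. The work goes in short steps, Python scripts to look and compute and a tool call to move; the robot and the scene stay as the last step left them, time stands still between calls to the robot, and variables do not carry over. Pictures are saved under pics/ and viewed, at most 10 in all, crops included, and the job is handed in when it is done.

Besides the shell and the picture viewer there is one more tool, called after "Emit:" as name(argument=value, ...) on one line, values as JSON. drive_tool: Moves the arm, as the interface text tells. Its arguments: {"type":"object","properties":{"rows":{"type":"array"}},"required":["rows"]}

```bash
mkdir -p pics
cat > h.py <<'E'
import numpy as np, cv2
from station import sense, capture, finish_job, search_frame, masks_of
def cloud(c):
    z=c["z_map"]; v,u=np.mgrid[:z.shape[0],:z.shape[1]]
    P=np.stack([(u-c["cx"])/c["fx"]*z,(v-c["cy"])/c["fy"]*z,z],-1)
    if "R" in c: W=(P-c["t"])@c["R"]
    else:
        s=c["s"]; T=c["T_tool_cam"]; W=(P@T[:3,:3].T+T[:3,3])@np.array(s["ee_rot"]).T+np.array(s["tcp_pos"])
    W[z==0]=np.nan
    return W
def cap(n):
    s=sense(); c=capture(n); c["s"]=s; return c
E
python3 - <<'E'
from h import *
s=sense(); print(s)
ims=[]
for n in ["top","side"]:
    c=cap(n); W=cloud(c); np.savez(f"{n}0.npz",W=W,f=c["frame"])
    im=c["frame"][:,:,::-1].copy()
    for l in ["mirror_centre","kinematic_base","lens_centre"]:
        for m in masks_of(l,c)[:2]:
            r=m["region"]; print(n,l,round(m["p"],2),np.round(m["xy"]),r.sum(),np.round(np.nanmedian(W[r],0),3),np.round(np.nanpercentile(W[r],[2,98],axis=0),3).tolist())
    cv2.imwrite(f"pics/{n}0.png",im)
E
```

```text
{'time_s': 0.0, 'joints': array([-5.62866360e+01,  2.20902093e+01,  3.81052399e-01, -2.88130740e-02,
       -6.84101662e+01, -1.48165491e+01]), 'joint_velocities': array([ 0.02221821, -0.03263939,  0.02905671,  0.0078594 ,  0.00425889,
       -0.04002312]), 'effort': array([ 8.95947742e-04, -3.90662384e+01,  1.87404191e+01,  4.21966463e+00,
        1.10529285e-02, -1.94729332e-04]), 'tcp_pos': array([ 0.20225989, -0.59078848,  0.24047451]), 'ee_rot': array([[-9.46163403e-01, -3.23688472e-01, -7.66925152e-04],
       [-3.23689370e-01,  9.46161310e-01,  1.99184195e-03],
       [ 8.08986312e-05,  2.13285347e-03, -9.99997722e-01]]), 'wrist_force': array([ 0.48384595,  0.10568781, -0.03040446]), 'moment': array([0.00462181, 0.00965867, 0.05268248]), 'gripper_force': 0.0, 'gripper_width': 1.0002837574733774}
top mirror_centre 0.83 [395. 195.] 681 [ 0.495 -0.321  0.027] [[0.456, -0.379, 0.021], [0.551, -0.29, 0.082]]
top kinematic_base 0.65 [315. 204.] 1913 [ 0.475 -0.098  0.01 ] [[0.408, -0.169, 0.004], [0.545, -0.028, 0.029]]
top lens_centre 0.94 [163. 216.] 731 [0.432 0.36  0.01 ] [[0.392, 0.321, 0.001], [0.478, 0.408, 0.082]]
side mirror_centre 0.79 [351. 133.] 737 [ 0.5   -0.316  0.028] [[0.457, -0.404, -0.002], [0.559, -0.287, 0.083]]
side kinematic_base 0.6 [310. 194.] 1862 [ 0.477 -0.088  0.011] [[0.411, -0.169, 0.002], [0.545, -0.023, 0.03]]
side lens_centre 0.81 [209. 324.] 1141 [0.43  0.371 0.011] [[0.393, 0.322, 0.001], [0.48, 0.411, 0.082]]
```

Run:
```python
import cv2,numpy as np
a=cv2.imread("pics/top0.png")[140:260,260:450]; b=cv2.imread("pics/side0.png")[90:250,240:420]
a=cv2.resize(a,None,fx=4,fy=4,interpolation=3);cv2.imwrite("pics/topc.png",a)
b=cv2.resize(b,None,fx=3.7,fy=3.7,interpolation=3);cv2.imwrite("pics/sidec.png",b)
```

```text
(no output)
```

View pics/topc.png

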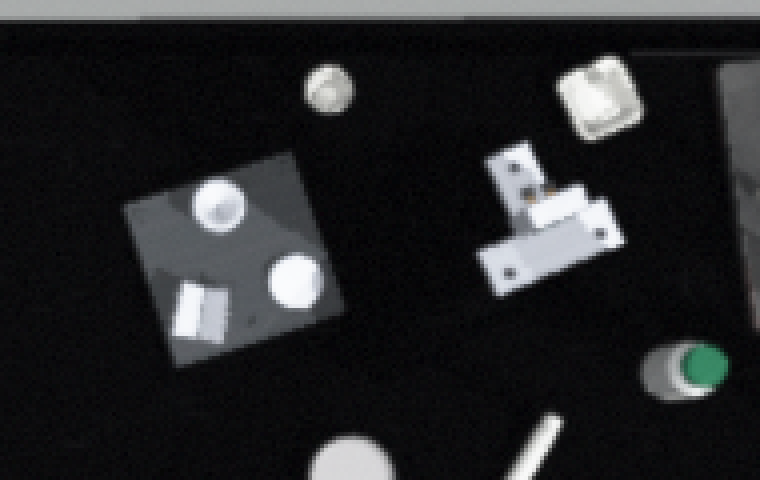

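View pics/sidec.png

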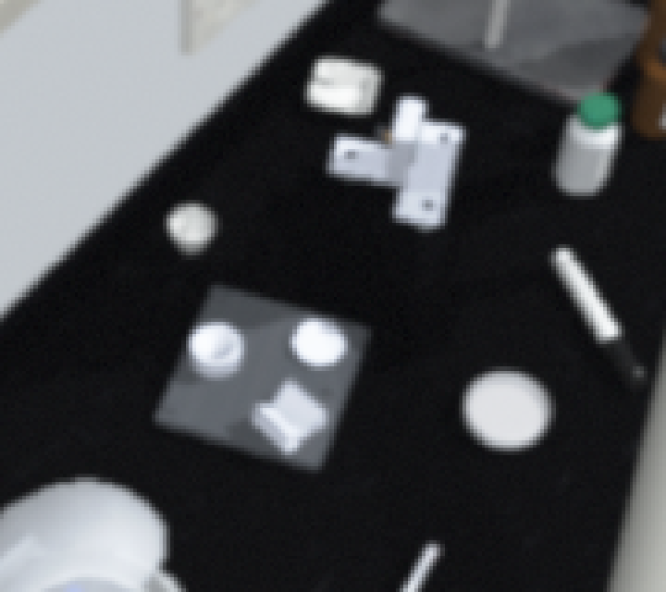

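View pics/top0.png

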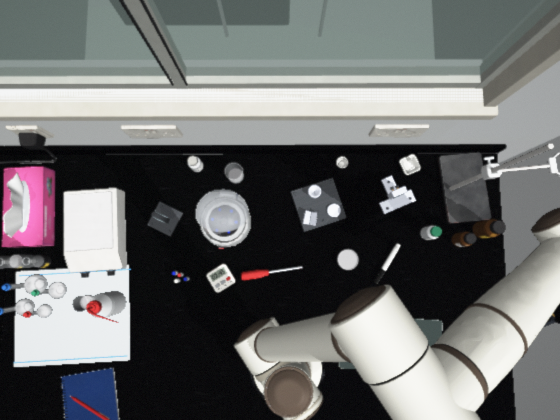

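Emit:
drive_tool(rows=[[100,30,27,0,0,0,0],[100,30,27,0,0,0,0],[100,30,27,0,0,0,0],[100,30,27,0,0,0,0],[100,30,27,0,0,0,0]])

```text
time_s: 0.82
tcp_pos: [0.3534, -0.4549, 0.2418]
ee_rot: [[-0.946, -0.323, 0.0], [-0.323, 0.946, -0.0], [-0.0, -0.0, -1.0]]
wrist_force: [0.5, -0.2, 0.5]
gripper_width: 1.002
gripper_force: 0.0
```

Emit:
drive_tool(rows=[[100,30,27,0,0,0,0],[100,30,27,0,0,0,0],[100,30,27,0,0,0,0],[100,30,27,0,0,0,0],[100,20,20,0,0,0,0]])

```text
time_s: 1.23
tcp_pos: [0.4947, -0.326, 0.2417]
ee_rot: [[-0.945, -0.326, 0.001], [-0.326, 0.945, -0.0], [-0.001, -0.0, -1.0]]
wrist_force: [0.6, -0.4, 0.4]
gripper_width: 0.997
gripper_force: 0.0
```

Run:
```python
from h import *
c=cap("wrist"); W=cloud(c); print(c["T_tool_cam"].round(3), c["s"]["tcp_pos"],c["fx"])
np.savez("w1.npz",W=W,f=c["frame"])
for l in ["mirror_centre","kinematic_base"]:
    for m in masks_of(l,c)[:2]:
        r=m["region"]; print(l,round(m["p"],2),np.round(m["xy"]),r.sum(),np.round(np.nanpercentile(W[r],[2,50,98],axis=0),3).tolist())
cv2.imwrite("pics/w1.png",c["frame"][:,:,::-1])
t=np.load("top0.npz")["W"]
sel=(np.hypot(t[...,0]-.5,t[...,1]+.32)<.16)&(t[...,2]>.035); print("tall near mount",[(np.round(p,3).tolist()) for p in t[sel][::25]])
```

```text
[[ 0.001 -0.965 -0.261  0.072]
 [ 1.     0.001 -0.     0.   ]
 [ 0.001 -0.261  0.965 -0.143]
 [ 0.     0.     0.     1.   ]] [ 0.49471531 -0.32603224  0.24168807] 307.57428824547503
kinematic_base 0.61 [442. 210.] 7741 [[0.406, -0.174, 0.007], [0.457, -0.114, 0.01], [0.532, -0.049, 0.028]]
tall near mount [[0.659, -0.304, 0.376], [0.657, -0.336, 0.374], [0.655, -0.32, 0.374], [0.652, -0.293, 0.376], [0.653, -0.349, 0.374], [0.651, -0.305, 0.372], [0.65, -0.36, 0.374], [0.648, -0.304, 0.374], [0.649, -0.361, 0.373], [0.645, -0.29, 0.375], [0.646, -0.347, 0.372], [0.644, -0.267, 0.372], [0.643, -0.322, 0.374], [0.644, -0.378, 0.373], [0.641, -0.286, 0.376], [0.641, -0.344, 0.375], [0.64, -0.244, 0.373], [0.639, -0.301, 0.375], [0.639, -0.357, 0.375], [0.637, -0.255, 0.373], [0.636, -0.31, 0.376], [0.636, -0.365, 0.377], [0.635, -0.253, 0.372], [0.635, -0.308, 0.373], [0.633, -0.362, 0.378], [0.632, -0.241, 0.374], [0.632, -0.297, 0.373], [0.631, -0.354, 0.376], [0.632, -0.41, 0.375], [0.63, -0.281, 0.374], [0.631, -0.338, 0.371], [0.629, -0.392, 0.376], [0.628, -0.259, 0.373], [0.628, 
[... 861 characters left out ...]
0.267, 0.15], [0.647, -0.336, 0.149], [0.648, -0.326, 0.137], [0.658, -0.345, 0.093], [0.659, -0.317, 0.069], [0.657, -0.335, 0.065], [0.657, -0.309, 0.042], [0.648, -0.296, 0.053], [0.648, -0.372, 0.051], [0.645, -0.323, 0.053], [0.643, -0.264, 0.048], [0.642, -0.338, 0.054], [0.641, -0.265, 0.046], [0.64, -0.339, 0.048], [0.638, -0.256, 0.045], [0.638, -0.332, 0.043], [0.638, -0.255, 0.036], [0.637, -0.391, 0.037], [0.52, -0.33, 0.042], [0.508, -0.317, 0.08], [0.504, -0.345, 0.081], [0.499, -0.322, 0.079], [0.497, -0.306, 0.054], [0.49, -0.308, 0.065], [0.4, -0.417, 0.082], [0.396, -0.407, 0.061], [0.391, -0.42, 0.088], [0.387, -0.41, 0.061], [0.383, -0.426, 0.088], [0.377, -0.418, 0.085]]
```

View pics/w1.png

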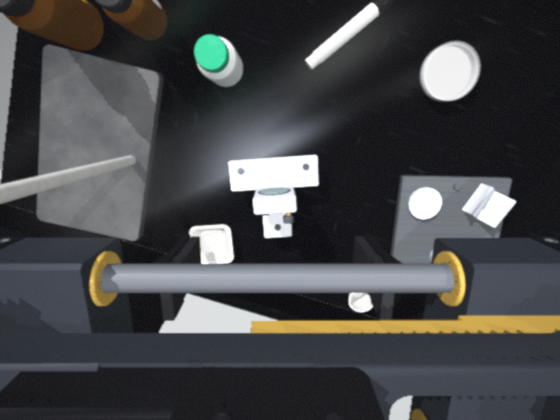

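Emit:
drive_tool(rows=[[100,6,40,0,0,0,0],[100,6,40,0,0,0,0],[100,6,40,0,0,0,0],[100,6,40,0,0,0,0],[100,6,40,0,0,0,0]])

```text
time_s: 1.8
tcp_pos: [0.5217, -0.1277, 0.2418]
ee_rot: [[-0.947, -0.322, 0.0], [-0.322, 0.947, -0.0], [-0.0, -0.0, -1.0]]
wrist_force: [1.2, -0.2, 1.1]
gripper_width: 0.999
gripper_force: 0.0
```

Emit:
drive_tool(rows=[[100,0,30,0,0,0,0],[100,0,0,0,0,0,0],[100,0,0,0,0,0,0]])

```text
time_s: 2.05
tcp_pos: [0.5221, -0.0978, 0.2419]
ee_rot: [[-0.946, -0.326, 0.0], [-0.326, 0.946, -0.0], [-0.0, -0.0, -1.0]]
wrist_force: [-0.2, 0.2, 0.2]
gripper_width: 1.002
gripper_force: 0.0
```

```bash
cat > fit.py <<'E'
from h import *
def rect(P,tag):
    P=P[:,:2]
    (c,wh,a)=cv2.minAreaRect((P*1000).astype(np.float32)); print(tag,len(P),np.round(c,1),np.round(wh,1),round(a,1))
def near(W,x,y,r): return np.hypot(W[...,0]-x,W[...,1]-y)<r
def comp(mask):  # largest component
    n,l,st,_=cv2.connectedComponentsWithStats(mask.astype(np.uint8)); return l==1+np.argmax(st[1:,4])
E
python3 - <<'E'
from fit import *
W=np.load("w1.npz")["W"]
n=near(W,.5,-.325,.09)
rect(W[comp(n&(W[...,2]>.076))],"frame top")
m=comp(n&(W[...,2]>.015)); print(np.nanpercentile(W[m][:,2],[1,10,50,90,99]).round(4))
rect(W[comp(n&(abs(W[...,2]-.027)<.006))],"plate")
for k in ["top0","side0"]:
    V=np.load(k+".npz")["W"]; n=near(V,.5,-.325,.09)
    rect(V[comp(n&(V[...,2]>.074))],k+" frame top"); rect(V[comp(n&(abs(V[...,2]-.027)<.006))],k+" plate")
    b=near(V,.477,-.098,.11); rect(V[comp(b&(abs(V[...,2]-.010)<.004))],k+" base")
    for p in [(.51,-.09),(.45,-.05),(.43,-.13)]: pass
c=cap("wrist"); W=cloud(c); np.savez("w2.npz",W=W,f=c["frame"]); print(c["s"]["tcp_pos"])
cv2.imwrite("pics/w2.png",c["frame"][:,:,::-1])
b=near(W,.477,-.098,.11); rect(W[comp(b&(abs(W[...,2]-.010)<.004))],"wrist base")
mk=b&(W[...,2]>.0135)&(W[...,2]<.04); nn,l,st,_=cv2.connectedComponentsWithStats(mk.astype(np.uint8))
for i in range(1,nn):
    if st[i,4]>80: Q=W[l==i]; print(i,st[i,4],np.nanpercentile(Q,[1,50,99],axis=0).round(4).tolist()); rect(Q,"  seat")
E
```

```text
frame top 86431 [ 492.1 -328.3] [ 72.9 157.3] 19.1
[0.2405 0.3044 0.3245 0.341  0.3448]
plate 2640 [ 483.1 -335. ] [ 36.1 104.1] 22.9
top0 frame top 95 [ 503.9 -325.3] [17.9 43.8] 23.4
top0 plate 378 [ 481.6 -334.9] [ 35.8 103.8] 23.0
top0 base 1277 [476.8 -96.6] [132.  139.5] 17.8
side0 frame top 82 [ 511.2 -323.7] [29.1 44.7] 14.6
side0 plate 438 [ 513.8 -321.9] [ 98.  111.6] 22.8
side0 base 1232 [479.9 -97.5] [130.2 140.4] 17.8
[ 0.52213069 -0.09776836  0.24187252]
wrist base 9340 [477.8 -98.1] [130.2 136.2] 17.8
2 1166 [[0.4156, -0.0925, 0.0138], [0.4352, -0.0706, 0.023], [0.4554, -0.0522, 0.0302]]
  seat 1166 [435.6 -71.8] [38.3 38. ] 80.1
4 950 [[0.4405, -0.1623, 0.0143], [0.4587, -0.1443, 0.016], [0.4774, -0.1259, 0.0178]]
  seat 950 [ 459.  -144.5] [39.2 38.4] 18.9
6 841 [[0.4971, -0.104, 0.0148], [0.5157, -0.0858, 0.0263], [0.5332, -0.0682, 0.0304]]
  seat 841 [515.4 -85.6] [37.8 36.7] 20.4
```

View pics/w2.png

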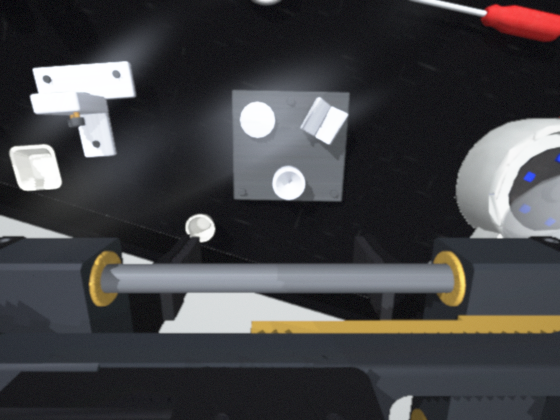

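Emit:
drive_tool(rows=[[100,-3,-38,0,0,0,0.034],[100,-3,-38,0,0,0,0.034],[100,-3,-38,0,0,0,0],[100,-3,-38,0,0,0,0],[100,-3,-38,0,0,0,0]])

```text
time_s: 2.52
tcp_pos: [0.506, -0.2919, 0.2416]
ee_rot: [[-0.923, -0.385, -0.0], [-0.385, 0.923, -0.0], [0.0, -0.0, -1.0]]
wrist_force: [1.1, 0.1, 0.5]
gripper_width: 1.0
gripper_force: 0.0
```

Emit:
drive_tool(rows=[[100,-3,-38,-30,0,0,0],[100,0,0,-30,0,0,0],[100,0,0,-30,0,0,0],[100,0,0,0,0,0,0],[100,0,0,0,0,0,0]])

```text
time_s: 2.93
tcp_pos: [0.5031, -0.3224, 0.1546]
ee_rot: [[-0.923, -0.385, -0.004], [-0.385, 0.923, 0.001], [0.003, 0.002, -1.0]]
wrist_force: [0.0, 0.0, 2.2]
gripper_width: 1.002
gripper_force: 0.0
```

Run:
```python
from fit import *
c=cap("wrist"); W3=cloud(c); np.savez("w3.npz",W=W3,f=c["frame"]); s=c["s"];print(s["tcp_pos"],s["ee_rot"])
cv2.imwrite("pics/w3.png",c["frame"][:,:,::-1])
for k in ["w1","w2","w3"]:
    W=np.load(k+".npz")["W"]; n=near(W,.505,-.325,.075)
    try:
        rect(W[comp(n&(abs(W[...,2]-.081)<.006))],k+" top")
        rect(W[comp(n&(abs(W[...,2]-.027)<.005))],k+" plate")
    except Exception as e: print(e)
```

```text
[ 0.50312929 -0.3224483   0.1546205 ] [[-9.22839649e-01 -3.85163234e-01 -4.03305947e-03]
 [-3.85168618e-01  9.22846003e-01  6.25195691e-04]
 [ 3.48109042e-03  2.13036331e-03 -9.99991672e-01]]
w1 top 742 [ 504.9 -325.6] [18.2 43.9] 23.0
w1 plate 2632 [ 483.1 -335. ] [ 36.1 104.1] 22.9
w2 top 986 [ 505.7 -325.2] [20.  45.9] 19.4
w2 plate 4095 [ 511.5 -322.4] [ 98.  104.6] 22.9
w3 top 1385 [ 506.1 -324.8] [21.7 43.4] 21.5
w3 plate 4543 [ 482.8 -335. ] [ 35.6 104. ] 22.8
```

View pics/w3.png

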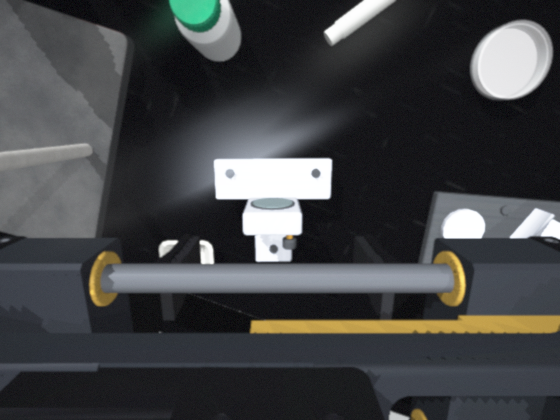

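Run:
```python
from fit import *
W=np.load("w2.npz")["W"]
P=W[145:190,5:65].reshape(-1,3); P=P[P[:,2]>.005]; print(np.nanpercentile(P,[1,50,99],axis=0).round(3))
a=np.deg2rad(22.9); d=P[:,:2]-[.505,-.3256]
print("in mount frame",np.nanpercentile(d@np.array([[np.cos(a),-np.sin(a)],[np.sin(a),np.cos(a)]]),[1,99],axis=0).round(3))
```

```text
[[ 0.57  -0.412  0.005]
 [ 0.606 -0.392  0.013]
 [ 0.638 -0.351  0.016]]
in mount frame [[ 0.04  -0.132]
 [ 0.092 -0.061]]
```

Emit:
drive_tool(rows=[[100,2,-3,-20,0,0,0],[100,0,0,-25,0,0,0],[100,0,0,-25,0,0,0],[100,0,0,-20,0,0,0],[100,0,0,-6,0,0,0]])

```text
time_s: 3.4
tcp_pos: [0.5067, -0.3238, 0.0593]
ee_rot: [[-0.922, -0.387, -0.001], [-0.387, 0.922, 0.0], [0.001, 0.001, -1.0]]
wrist_force: [-0.2, -0.2, -0.1]
gripper_width: 0.999
gripper_force: 0.0
```

Emit:
drive_tool(rows=[[100,0,0,0,0,0,0],[100,0,0,0,0,0,0]])

```text
time_s: 3.57
tcp_pos: [0.5084, -0.3246, 0.062]
ee_rot: [[-0.922, -0.388, 0.003], [-0.388, 0.922, -0.002], [-0.002, -0.003, -1.0]]
wrist_force: [0.5, 0.3, 0.5]
gripper_width: 1.002
gripper_force: 0.0
```

Emit:
drive_tool(rows=[[100,0,0,-5,0,0,0],[100,0,0,0,0,0,0],[100,0,0,0,0,0,0]])

```text
time_s: 3.82
tcp_pos: [0.5073, -0.3241, 0.0558]
ee_rot: [[-0.922, -0.388, 0.002], [-0.388, 0.922, -0.001], [-0.001, -0.001, -1.0]]
wrist_force: [-0.2, -0.5, -0.4]
gripper_width: 0.998
gripper_force: 0.0
```

Emit:
drive_tool(rows=[[100,0,0,0,0,0,0]])

```text
time_s: 3.9
tcp_pos: [0.5073, -0.3241, 0.0556]
ee_rot: [[-0.922, -0.388, 0.001], [-0.388, 0.922, -0.001], [-0.001, -0.001, -1.0]]
wrist_force: [1.0, -0.5, 0.3]
gripper_width: 0.996
gripper_force: 0.0
```

Emit:
drive_tool(rows=[[100,-2,-1,0,0,0,0],[100,0,0,0,0,0,0],[0,0,0,0,0,0,0],[0,0,0,0,0,0,0],[0,0,0,0,0,0,0]])

```text
time_s: 4.32
tcp_pos: [0.5048, -0.325, 0.0548]
ee_rot: [[-0.922, -0.387, 0.0], [-0.387, 0.922, -0.0], [0.0, -0.0, -1.0]]
wrist_force: [-0.8, 0.3, -0.0]
gripper_width: 0.851
gripper_force: 0.0
```

Emit:
drive_tool(rows=[[0,0,0,0,0,0,0],[0,0,0,0,0,0,0],[0,0,0,0,0,0,0],[0,0,0,0,0,0,0],[0,0,0,0,0,0,0]])

```text
time_s: 4.73
tcp_pos: [0.5049, -0.325, 0.0548]
ee_rot: [[-0.922, -0.387, 0.0], [-0.387, 0.922, -0.0], [-0.0, -0.0, -1.0]]
wrist_force: [0.5, -0.4, 0.3]
gripper_width: 0.508
gripper_force: 30.0
```

Emit:
drive_tool(rows=[[0,0,0,5,0,0,0],[0,0,0,12,0,0,0],[0,0,0,20,0,0,0],[0,0,0,18,0,0,0],[0,0,0,10,0,0,0]])

```text
time_s: 5.15
tcp_pos: [0.5052, -0.3251, 0.1214]
ee_rot: [[-0.922, -0.387, 0.002], [-0.387, 0.922, -0.001], [-0.001, -0.001, -1.0]]
wrist_force: [0.1, -1.1, -3.0]
gripper_width: 0.505
gripper_force: 30.0
```

Emit:
drive_tool(rows=[[0,0,0,5,0,0,0],[0,0,0,0,0,0,0],[0,0,0,0,0,0,0]])

```text
time_s: 5.4
tcp_pos: [0.5042, -0.3246, 0.1239]
ee_rot: [[-0.922, -0.387, -0.001], [-0.387, 0.922, 0.001], [0.001, 0.001, -1.0]]
wrist_force: [-1.3, -0.4, -4.6]
gripper_width: 0.504
gripper_force: 30.0
```

Run:
```python
from fit import *
c=cap("wrist"); W=cloud(c); s=c["s"]; np.savez("w4.npz",W=W,f=c["frame"]); p=s["tcp_pos"];print(p,s["wrist_force"],s["moment"],s["ee_rot"].round(4))
n=near(W,p[0],p[1],.075)
rect(W[comp(n&(abs(W[...,2]-p[2]-.026)<.006))]," top")
m=comp(n&(abs(W[...,2]-p[2]+.028)<.007)); P=W[m]; rect(P," plate")
A=np.c_[P[:,:2]-p[:2],np.ones(len(P))]; print(np.linalg.lstsq(A,P[:,2]-p[2],rcond=None)[0])
cv2.imwrite("pics/w4.png",c["frame"][:,:,::-1])
```

```text
[ 0.50416907 -0.32455228  0.12394828] [-1.32797118 -0.41387879 -4.60527343] [0.04372506 0.01747535 0.01748588] [[-9.221e-01 -3.869e-01 -1.300e-03]
 [-3.869e-01  9.221e-01  1.000e-03]
 [ 8.000e-04  1.500e-03 -1.000e+00]]
 top 2798 [ 507.8 -322.9] [18.4 53.9] 22.8
 plate 10635 [ 481.6 -334. ] [ 35.6 104.3] 22.8
[ 0.02102747  0.00927474 -0.0272049 ]
```

View pics/w4.png

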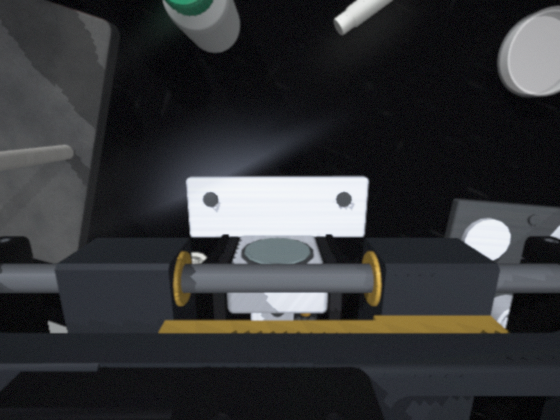

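Emit:
drive_tool(rows=[[0,-1,10,0,0,0,0],[0,-3,20,0,0,0,-0.02],[0,-3,28,0,0,0,-0.02],[0,-4,30,0,0,0,-0.02],[0,-4,30,0,0,0,-0.02]])

```text
time_s: 5.87
tcp_pos: [0.4887, -0.2054, 0.1236]
ee_rot: [[-0.951, -0.311, -0.002], [-0.311, 0.951, 0.001], [0.002, 0.001, -1.0]]
wrist_force: [0.9, 1.4, -4.0]
gripper_width: 0.505
gripper_force: 30.0
```

Emit:
drive_tool(rows=[[0,-4,30,0,0,0,-0.006],[0,-3,28,0,0,0,0],[0,-3,25,0,0,0,0],[0,-2,18,0,0,0,0],[0,0,8,0,0,0,0]])

```text
time_s: 6.28
tcp_pos: [0.4765, -0.0956, 0.1242]
ee_rot: [[-0.951, -0.309, -0.002], [-0.309, 0.951, 0.0], [0.002, 0.001, -1.0]]
wrist_force: [0.3, -0.2, -2.2]
gripper_width: 0.507
gripper_force: 30.0
```

Emit:
drive_tool(rows=[[0,0,0,-10,0,0,0],[0,0,0,-8,0,0,0],[0,0,0,0,0,0,0],[0,0,0,0,0,0,0]])

```text
time_s: 6.62
tcp_pos: [0.4772, -0.0983, 0.1059]
ee_rot: [[-0.952, -0.306, -0.002], [-0.306, 0.952, -0.0], [0.002, 0.0, -1.0]]
wrist_force: [0.5, 0.9, -3.6]
gripper_width: 0.503
gripper_force: 30.0
```

Run:
```python
from fit import *
c=cap("wrist"); W=cloud(c); s=c["s"]; np.savez("w5.npz",W=W,f=c["frame"]); p=s["tcp_pos"];print(p,s["wrist_force"],s["moment"],s["ee_rot"].round(4))
n=near(W,p[0],p[1],.075)
m=comp(n&(abs(W[...,2]-p[2]+.028)<.007)); P=W[m]; rect(P," plate")
A=np.c_[P[:,:2]-p[:2],np.ones(len(P))]; print(np.linalg.lstsq(A,P[:,2]-p[2],rcond=None)[0])
c2=cap("top"); V=cloud(c2); c3=cap("side"); U=cloud(c3)
for k,V in (("top",V),("side",U)):
    n=near(V,p[0],p[1],.08)
    for m in [comp(n&(abs(V[...,2]-p[2]+.027)<.006))]: P=V[m]; rect(P,k); print(np.nanmedian(P,0))
    b=near(V,.477,-.098,.11); rect(V[b&(abs(V[...,2]-.010)<.003)],k+" base")
a=cv2.resize(c2["frame"][150:260,260:400,::-1],None,fx=3.6,fy=3.6,interpolation=3)[:396]
d=cv2.resize(c3["frame"][130:240,250:360,::-1],None,fx=3.6,fy=3.6,interpolation=3)[:396]
e=c["frame"][:,:,::-1]
im=np.hstack([a,d]); im=cv2.resize(im,(800,int(im.shape[0]*800/im.shape[1]))); cv2.imwrite("pics/m5.png",im)
```

```text
[ 0.4771669  -0.09833133  0.10592534] [ 0.53568159  0.89202544 -3.61337899] [ 0.00615963 -0.05242248  0.05211112] [[-9.520e-01 -3.062e-01 -2.500e-03]
 [-3.062e-01  9.520e-01 -4.000e-04]
 [ 2.500e-03  4.000e-04 -1.000e+00]]
 plate 10643 [ 453.9 -105.8] [ 35.9 104.4] 17.9
[ 0.0189998   0.00480624 -0.02718598]
top 168 [ 443.9 -108.8] [ 15.8 102.1] 18.2
[ 0.44510012 -0.11393496  0.07772384]
top base 281 [444.  -97.4] [ 82.3 161.6] 9.5
side 268 [ 456.4 -105.6] [ 35.5 108. ] 16.8
[ 0.44955879 -0.0951193   0.07927453]
side base 727 [ 463.  -101.7] [164.5 138.1] 18.6
```

View pics/m5.png

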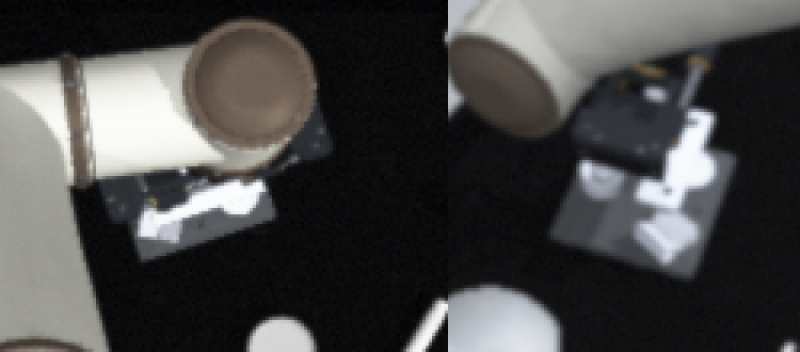

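Emit:
drive_tool(rows=[[0,0,0,-8,0,0,0],[0,0,0,-8,0,0,0],[0,0,0,-7,0,0,0],[0,0,0,-5,0,0,0],[0,0,0,0,0,0,0]])

```text
time_s: 7.18
tcp_pos: [0.4767, -0.098, 0.0771]
ee_rot: [[-0.952, -0.306, -0.004], [-0.306, 0.952, -0.0], [0.003, 0.001, -1.0]]
wrist_force: [0.7, 0.2, -3.7]
gripper_width: 0.504
gripper_force: 30.0
```

Emit:
drive_tool(rows=[[0,0,0,-2,0,0,0],[0,0,0,-1,0,0,0],[0,0,0,-1,0,0,0],[0,0,0,0,0,0,0]])

```text
time_s: 7.52
tcp_pos: [0.4779, -0.0979, 0.0748]
ee_rot: [[-0.952, -0.307, 0.0], [-0.307, 0.952, 0.0], [-0.0, -0.0, -1.0]]
wrist_force: [-0.3, -0.5, -2.3]
gripper_width: 0.506
gripper_force: 30.0
```

Emit:
drive_tool(rows=[[0,0,0,-1,0,0,0],[0,0,0,-1,0,0,0],[0,0,0,0,0,0,0]])

```text
time_s: 7.77
tcp_pos: [0.4777, -0.098, 0.0728]
ee_rot: [[-0.952, -0.307, -0.0], [-0.307, 0.952, -0.0], [0.0, 0.0, -1.0]]
wrist_force: [-0.8, -0.3, -3.9]
gripper_width: 0.504
gripper_force: 30.0
```

Emit:
drive_tool(rows=[[0,0,0,-1,0,0,0],[0,0,0,0,0,0,0],[0,0,0,0,0,0,0]])

```text
time_s: 8.02
tcp_pos: [0.477, -0.0982, 0.0718]
ee_rot: [[-0.952, -0.307, -0.002], [-0.307, 0.952, -0.0], [0.002, 0.0, -1.0]]
wrist_force: [-2.7, -1.2, 0.6]
gripper_width: 0.5
gripper_force: 30.0
```

Emit:
drive_tool(rows=[[0,-0.7,-0.2,-0.5,0,0,0],[0,0,0,0,0,0,0],[0,0,0,0,0,0,0]])

```text
time_s: 8.27
tcp_pos: [0.4767, -0.0983, 0.0714]
ee_rot: [[-0.952, -0.307, -0.001], [-0.307, 0.952, -0.0], [0.001, 0.0, -1.0]]
wrist_force: [-3.5, -1.1, 2.2]
gripper_width: 0.504
gripper_force: 30.0
```

Emit:
drive_tool(rows=[[0,0,0,-0.7,0,0,0],[0,0,0,0,0,0,0],[0,0,0,0,0,0,0]])

```text
time_s: 8.52
tcp_pos: [0.4764, -0.0984, 0.071]
ee_rot: [[-0.952, -0.307, -0.001], [-0.307, 0.952, -0.0], [0.002, 0.0, -1.0]]
wrist_force: [-5.3, -1.4, 5.9]
gripper_width: 0.506
gripper_force: 30.0
```

Emit:
drive_tool(rows=[[0,-1,-0.3,0,0,0,0],[0,0,0,0,0,0,0],[0,0,0,0,0,0,0]])

```text
time_s: 8.77
tcp_pos: [0.4762, -0.0985, 0.0708]
ee_rot: [[-0.952, -0.307, 0.0], [-0.307, 0.952, -0.0], [-0.0, -0.0, -1.0]]
wrist_force: [-3.4, -0.1, 5.5]
gripper_width: 0.5
gripper_force: 30.0
```

Emit:
drive_tool(rows=[[0,-0.5,-0.2,-0.7,0,0,0],[0,0,0,0,0,0,0],[0,0,0,0,0,0,0]])

```text
time_s: 9.02
tcp_pos: [0.476, -0.0985, 0.0706]
ee_rot: [[-0.952, -0.307, 0.001], [-0.307, 0.952, -0.0], [-0.001, -0.0, -1.0]]
wrist_force: [-4.8, 0.6, 8.9]
gripper_width: 0.501
gripper_force: 30.0
```

Run:
```python
from fit import *
c=cap("wrist"); W=cloud(c); s=c["s"]; p=s["tcp_pos"];print(p,s["wrist_force"],s["moment"])
n=near(W,p[0],p[1],.075)
m=comp(n&(abs(W[...,2]-p[2]+.028)<.007)); P=W[m]; rect(P," plate"); print(np.nanmedian(P[:,2]))
A=np.c_[P[:,:2]-p[:2],np.ones(len(P))]; print(np.linalg.lstsq(A,P[:,2]-p[2],rcond=None)[0])
W=np.load("w3.npz")["W"]; m=comp(near(W,.505,-.325,.075)&(abs(W[...,2]-.027)<.007)); P=W[m];print("on bench:",np.nanmedian(P[:,2]),np.linalg.lstsq(np.c_[P[:,:2]-[.505,-.3256],np.ones(len(P))],P[:,2],rcond=None)[0])
```

```text
[ 0.47604563 -0.09854187  0.07064191] [-4.76694447  0.63169845  8.93854949] [0.2103091  1.2316874  0.08449856]
 plate 10647 [ 452.6 -105.9] [ 35.7 104.5] 17.9
0.04281990656281965
[ 0.02315389  0.00662908 -0.02713495]
on bench: 0.026946851679058886 [0.01139569 0.00455034 0.02729743]
```

Emit:
drive_tool(rows=[[0,-1,-0.3,0,0,0,0],[0,0,0,0,0,0,0],[0,0,0,0,0,0,0]])

```text
time_s: 9.32
tcp_pos: [0.4759, -0.0986, 0.0706]
ee_rot: [[-0.952, -0.307, 0.003], [-0.307, 0.952, 0.0], [-0.003, -0.001, -1.0]]
wrist_force: [-3.2, -0.0, 6.7]
gripper_width: 0.503
gripper_force: 30.0
```

Emit:
drive_tool(rows=[[0,-1,-0.3,0,0,0,0],[0,0,0,0,0,0,0],[0,0,0,0,0,0,0]])

```text
time_s: 9.57
tcp_pos: [0.4757, -0.0987, 0.0706]
ee_rot: [[-0.952, -0.307, 0.004], [-0.307, 0.952, 0.001], [-0.004, -0.001, -1.0]]
wrist_force: [0.2, 3.6, 5.4]
gripper_width: 0.502
gripper_force: 30.0
```

Emit:
drive_tool(rows=[[0,0,0.5,-1,0,0,0],[0,0,0,0,0,0,0],[0,0,0,0,0,0,0]])

```text
time_s: 9.82
tcp_pos: [0.4757, -0.0986, 0.0705]
ee_rot: [[-0.951, -0.308, 0.004], [-0.308, 0.951, -0.0], [-0.004, -0.002, -1.0]]
wrist_force: [-2.4, 2.0, 11.2]
gripper_width: 0.504
gripper_force: 30.0
```

Run:
```python
from fit import *
c=cap("wrist"); W=cloud(c); s=c["s"]; p=s["tcp_pos"];print(p,s["wrist_force"],s["moment"])
n=near(W,p[0],p[1],.075)
m=comp(n&(abs(W[...,2]-p[2]+.028)<.007)); P=W[m]; rect(P," plate"); print(np.nanmedian(P[:,2]))
A=np.c_[P[:,:2]-p[:2],np.ones(len(P))]; print(np.linalg.lstsq(A,P[:,2]-p[2],rcond=None)[0])
```

```text
[ 0.47571461 -0.09855671  0.07047788] [-2.40025207  2.04058994 11.15194178] [ 0.67247268  0.60427911 -0.08122229]
 plate 10632 [ 452.6 -106.1] [ 35.8 104.3] 18.2
0.04260697014043823
[ 0.02497604  0.00557736 -0.02714574]
```

Emit:
drive_tool(rows=[[60,0,0,0.5,0,0,0],[60,0,0,0,0,0,0],[80,0,0,0,0,0,0],[80,0,0,0,0,0,0],[80,0,0,0,0,0,0]])

```text
time_s: 10.28
tcp_pos: [0.4735, -0.0988, 0.069]
ee_rot: [[-0.952, -0.307, -0.001], [-0.307, 0.952, -0.0], [0.001, 0.0, -1.0]]
wrist_force: [0.5, -0.1, 0.5]
gripper_width: 0.741
gripper_force: 0.0
```

Run:
```python
from fit import *
c=cap("wrist"); W=cloud(c); s=c["s"]; p=s["tcp_pos"];print(p,s["wrist_force"],s["gripper_width"])
n=near(W,.4757,-.0986,.075)
m=comp(n&(abs(W[...,2]-.0428)<.007)); P=W[m]; rect(P," plate"); print(np.nanmedian(P[:,2]))
A=np.c_[P[:,:2]-[.4757,-.0986],np.ones(len(P))]; print(np.linalg.lstsq(A,P[:,2],rcond=None)[0])
```

```text
[ 0.47346464 -0.0987927   0.06897197] [ 0.52301941 -0.05775181  0.49141522] 0.7406711055008195
 plate 10679 [ 452.5 -105.8] [ 36.2 104.5] 17.9
0.042811157534303784
[0.02900594 0.00769476 0.04363303]
```

Emit:
drive_tool(rows=[[100,0,0,6,0,0,0],[100,0,0,20,0,0,0],[100,0,0,30,0,0,0],[100,0,0,30,0,0,0],[100,0,0,0,0,0,0]])

```text
time_s: 10.75
tcp_pos: [0.4775, -0.0988, 0.1615]
ee_rot: [[-0.951, -0.308, 0.012], [-0.308, 0.951, -0.0], [-0.012, -0.004, -1.0]]
wrist_force: [1.1, -0.0, 1.3]
gripper_width: 0.99
gripper_force: 0.0
```

Emit:
drive_tool(rows=[[100,15,5,30,0,0,0],[100,20,5,30,0,0,0],[100,15,5,20,0,0,0],[100,0,0,0,0,0,0],[100,0,0,0,0,0,0]])

```text
time_s: 11.17
tcp_pos: [0.5244, -0.0834, 0.2364]
ee_rot: [[-0.952, -0.307, 0.003], [-0.307, 0.952, 0.001], [-0.003, -0.0, -1.0]]
wrist_force: [-0.6, 0.6, -0.1]
gripper_width: 1.003
gripper_force: 0.0
```

Run:
```python
from fit import *
c=cap("wrist"); W=cloud(c); s=c["s"]; p=s["tcp_pos"];print(p); np.savez("w6.npz",W=W,f=c["frame"])
def an(W,cx,cy,yaw,zp,tag):
    a=np.deg2rad(yaw); d=W[...,:2]-[cx,cy]; X=d[...,0]*np.cos(a)+d[...,1]*np.sin(a); Y=-d[...,0]*np.sin(a)+d[...,1]*np.cos(a); Z=W[...,2]
    for nm,x0,x1,y0,y1,zz in [("rear+",-38,-14,25,45,zp),("rear-",-38,-14,-45,-25,zp),("rearmid",-38,-14,-15,15,zp),("front",25,52,-8,8,zp),("top",-8,8,-18,18,zp+.054)]:
        q=(X*1e3>x0)&(X*1e3<x1)&(Y*1e3>y0)&(Y*1e3<y1)&(abs(Z-zz)<.006); print(tag,nm,q.sum(),np.median(Z[q]).round(4) if q.any() else None)
an(np.load("w1.npz")["W"],.505,-.3256,22.9,.027,"bench w1"); an(np.load("w2.npz")["W"],.505,-.3256,22.9,.027,"bench w2")
an(W,.4757,-.0986,17.9,.043,"now")
n=near(W,.4757,-.0986,.075); rect(W[comp(n&(abs(W[...,2]-.097)<.006))],"top"); rect(W[comp(n&(abs(W[...,2]-.043)<.005))],"plate")
im=cv2.resize(c["frame"][60:260,180:400,::-1],None,fx=3,fy=3,interpolation=3); cv2.imwrite("pics/w6.png",im)
```

```text
[ 0.52441838 -0.08338967  0.23635732]
bench w1 rear+ 352 0.027
bench w1 rear- 349 0.0271
bench w1 rearmid 521 0.0269
bench w1 front 270 0.0271
bench w1 top 533 0.0809
bench w2 rear+ 440 0.0273
bench w2 rear- 397 0.0273
bench w2 rearmid 639 0.0272
bench w2 front 338 0.0273
bench w2 top 681 0.081
now rear+ 440 0.0429
now rear- 446 0.0431
now rearmid 656 0.0428
now front 345 0.0431
now top 696 0.0969
top 954 [475.4 -98.9] [17.1 44. ] 17.8
plate 3255 [ 453.2 -106.1] [ 34.7 104. ] 17.9
```

View pics/w6.png

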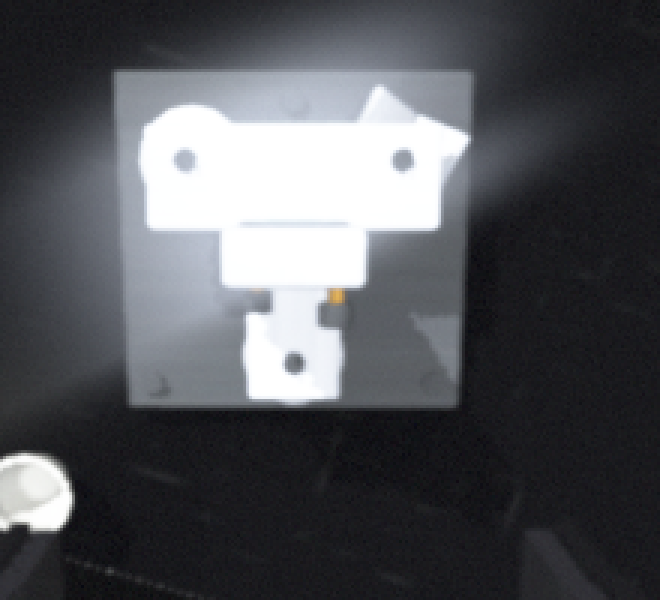

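The view shows the mount level on its seats. The screw holes at (185,160), (402,160) and (294,362) lie over pad, groove and cup, and the plate reads 43 mm at all three feet, which is the home height.

```bash
python3 -c "
from station import finish_job; print(finish_job())"
```

```text
the job is handed in; nothing more can be done
None
```

The mirror mount is back on its kinematic base: it measures level at its home height (plate top 43 mm at all three feet). It was released there, the lens holder was not touched, and the job was handed in at about 11 s of the 48 s allowed.

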